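Lock the microscope stage for transport

ROBOT

A 7-joint arm with a two-finger parallel gripper is mounted at the origin on the work surface. World frame = base frame: x ahead of the robot, y to its left, z up, the work surface at z = 0. Lengths are in m, angles in rad, forces in N, time in s.
With the tool pointing down it reaches from about 0.4 to 0.85 m from the base axis. Payload 10.4 kg.
Tool frame: the origin (TCP) lies between the finger pads; the fingertips stand 19 mm ahead of it and the grasp point (between the pads) is the TCP (manip.tip_reach is the z of the fingertips in the tool frame, in m); z points along the fingers, y is the direction in which the jaws open and shut (so a half turn about z gives the same grasp; the last joint's range is limited). The gripper opens to 85 mm and grips with 20 to 120 N. Pads are 22 mm wide; open, the fingers measure 114 mm over their backs; the gripper's body (76 mm by 85 mm) begins 54 mm behind the grasp point. The pads swing forward as they close: fully open they stand 13 mm farther back than shut.
Start: joints at [-1.127, 0.332, -0.065, 1.46, 0.022, 1.35, -0.088], TCP at [0.281, 0.558, 0.25] pointing down, gripper open.
Joint ranges: [-2.6, 2.6], [-0.5, 2.12], [-1.47, 1.34], [0.16, 2.42], [-1.27, 4.41], [0.06, 2.06], [-2.6, 2.6]. Speed limits (rad/s): [2.22, 2.22, 2.79, 2.79, 3.14, 3.14, 3.14].

INTERFACE

Orientations are given as a unit quaternion [x, y, z, w].
In Python, from workcell import sensors, cams, manip gives the robot as it stands.
- The arm moves only by the shell command python3 -m jog 'ROWS' [FORCE]. ROWS is JSON, a list of rows, each a list of 3 entries, a list of its own where there are three numbers: the shift along the world's x, y, z in m, then the turn, a rotation vector about the world's x, y, z in rad, then the opening in per cent of the stroke, from 0 (shut) to 100 (fully open). In form: [[[dx, dy, dz], [wx, wy, wz], grip], ...]. A call has 1 to 5 rows; each row shifts and turns the pose as measured when the row begins; what a row does not reach is not made up. A row lasts 1/8 s, in which the tool goes at most 62.5 mm and 10.7 degrees, less where a joint would pass 70% of its speed; a pose out of reach is approached as far as the arm can. A call with a gripper value outside its range is refused whole. The fingers move at their own pace and stop on an object; FORCE is the grip in N (left out, the last holds). Time passes only in rows, so rows that do not move let the fingers close. It gives the time, the measured TCP pose, the force and the opening at its end, in the units of the state.
- sensors.get_obs(): the state, without advancing time (a new reading comes with each control period).
- cams.camera(name): name is "side" or "top" or "wrist"; returns (picture, depth): 400x640x3 uint8, red, green, blue; 400x640 float32, m along the optical axis (not along the pixel's ray), 0 where there is no reading.
- cams.camera_model(name): a dict with "intrinsics" (3x3 intrinsics, pixels), "view" (4x4, takes a point from world to camera coordinates). Camera axes: x right, y down, z forward; pixel columns grow to the right and rows downward; lengths in m; the calibration is good to about 2 mm. A picture is of the moment at which its call begins: read the wrist's pose just before it. camera_model takes no time and is no camera call; for the wrist camera it gives the pose at the moment of the call.
- manip.hand_in(): hands the job in, once; it reports no verdict.
The state is a dict: "clock": time; "joint_pos": joint angles; "joint_velocities": joint speeds; "tau": joint torques, N m; "position": TCP position; "ee_rot": TCP orientation; "ft_force": force on the tool from outside, world axes, zero at the start; "torque": the same for the moment, N m; "grip_width": opening from 0.0 (shut) to 1.0 (fully open).
Only numpy, scipy, OpenCV 4.12 (cv2) and the standard library are available. Lean on these libraries where they do the work, as an engineer would, in place of code of your own. Each camera call takes 0.05 s, during which the arm holds its last target.

TASK

The specimen stage taken off the microscope must be locked for transport. Take the transit pin, the tool with the round knob, out of the three-hole tool rack and, keeping hold of it, guide its rod down into the round lock hole near the corner of the stage plate (not the larger light opening in the middle) until its knob rests on the plate, then let go; do not drop it in. Leave the other two tools in the rack.

Things in the scene. Friction and masses are not known exactly. Their poses are not given: they have to be found in the camera images.
- pin: Transit pin, 80 to 170 g, upright in one of three rack holes. Round black knob, 40 mm across, 45 mm high, on a steel rod 16 mm thick, 60 mm long, the last 10 mm tapering to 8 mm. Origin: on the axis at the knob's underside, where the rod begins; z up, tip at z = -60 mm. In the rack the knob's underside is 70 mm above the table; at first its y runs along the row of holes, x across it.
- lock_hole (a point): Centre of the lock hole's mouth, in the top of the fixed grey stage plate, 75 mm above the table; z up. Vertical, 28 mm in diameter, continued under the plate by a hidden sleeve, 65 mm deep in all. In this frame the plate (180 x 150 mm in x, y) has its centre at x +55, y -40 mm, and the 44 mm light opening is at x +85, y -40 mm. Nothing stands over 5 mm above the plate.
- square_gauge: Another tool in the rack, to stay there: the same rod under a square black block 34 x 34 x 45 mm. Origin on the axis at the block's underside (rack top, 70 mm above the table), z up. The rack is a fixed grey block, 64 mm across by 210 mm along its row of three 20 mm holes, 70 mm apart.
- t_driver: Another tool in the rack, to stay there: the same rod under a black T-handle, 75 mm long (along its x, across the row), 17 mm wide, 45 mm high in all. Origin on the axis at the handle's underside, z up.
Things that resemble listed ones, but are neither listed nor needed, are in the scene too. What is shaped like the pin but red is not meant.

How it is judged:
By the outcome, as a careful person would: the job done as asked, in the order asked, and still so for the second after the job is handed in, with the robot touching nothing.
It also fails if it takes over 43 s, if anything falls off the work surface, if the arm or the gripper's body presses on something with over 40 N, if the wrist force passes 120 N, or if a joint passes its speed limit or range.

## Working session

There is one attempt and no reset: what is moved stays moved. The work goes in short steps, Python scripts to look and compute and a shell command to move; the robot and the scene stay as the last step left them, time stands still between calls to the robot, and variables do not carry over. Pictures are saved under pics/ and viewed, and the job is handed in when it is done.

```bash
mkdir -p pics; ls
cat > h.py <<'E'
import numpy as np, cv2
from workcell import sensors, cams, manip
def snap(name,fn):
    m=cams.camera_model(name); rgb,d=cams.camera(name)
    cv2.imwrite(f'pics/{fn}.png',rgb[:,:,::-1]); np.savez(f'{fn}.npz',rgb=rgb,d=d,K=m['intrinsics'],V=m['view'])
def load(fn):
    z=np.load(f'{fn}.npz'); return z['rgb'],z['d'],z['K'],z['V']
def ray(K,V,u,v,z):
    R=V[:3,:3];t=V[:3,3]; o=-R.T@t; d=R.T@np.linalg.inv(K)@np.array([u,v,1.]); return o+d*(z-o[2])/d[2]
def proj(K,V,p):
    c=V[:3,:3]@np.asarray(p)+V[:3,3]; q=K@c; return q[:2]/q[2]
def st():
    o=sensors.get_obs(); print({k:np.round(o[k],4).tolist() for k in('clock','position','ee_rot','ft_force','grip_width','joint_pos')})
E
python3 - <<'E'
from h import *
st()
for n in('top','side','wrist'): snap(n,n+'0')
for n in('top','side'):
    _,_,K,V=load(n+'0'); print(n,K.round(1).tolist(),(-V[:3,:3].T@V[:3,3]).round(3),V[2,:3].round(2))
E
```

```text
pics
{'clock': 0.0, 'position': [0.2811, 0.5578, 0.2495], 'ee_rot': [0.2313, 0.9729, -0.0007, -0.0001], 'ft_force': [0.409, -0.5288, 0.2686], 'grip_width': 0.9994, 'joint_pos': [-1.1266, 0.3329, -0.0647, 1.4609, 0.0216, 1.3499, -0.0885]}
top [[478.1, 0.0, 321.0], [0.0, 478.1, 202.5], [0.0, 0.0, 1.0]] [0.45  0.014 0.962] [ 0.14  0.01 -0.99]
side [[363.2, 0.0, 323.7], [0.0, 363.2, 198.8], [0.0, 0.0, 1.0]] [ 0.283 -0.526  0.537] [ 0.36  0.73 -0.58]
```

View pics/top0.png

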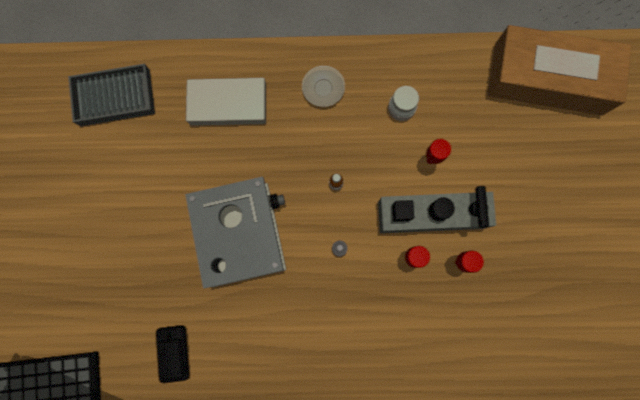

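View pics/side0.png

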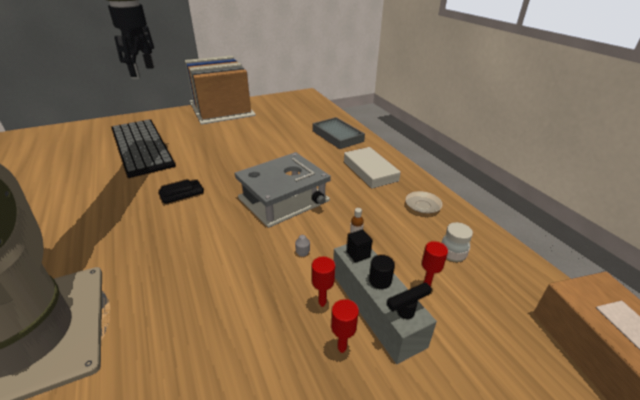

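View pics/wrist0.png

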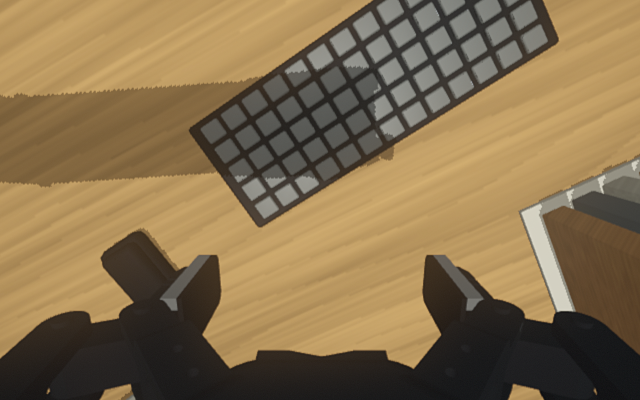

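Run:
```python
from h import *
rgb,d,K,V=load('top0'); print(manip.tip_reach)
g=cv2.cvtColor(rgb,cv2.COLOR_RGB2GRAY); hsv=cv2.cvtColor(rgb,cv2.COLOR_RGB2HSV)
def comps(mask,x0,y0,x1,y1,z,mn=30):
    m=np.zeros_like(g); m[y0:y1,x0:x1]=mask[y0:y1,x0:x1]
    for c in cv2.findContours(m.astype(np.uint8),cv2.RETR_EXTERNAL,cv2.CHAIN_APPROX_NONE)[0]:
        a=cv2.contourArea(c)
        if a>mn:
            (u,v),s,an=cv2.minAreaRect(c); print(a,(round(u,1),round(v,1)),np.round(s,1),round(an,1),ray(K,V,u,v,z).round(4))
print('tools');comps(g<32,375,180,500,240,.115)
# rack outline: grey, plate outline
grey=((hsv[...,1]<70)&(g>50)|(g<32))
print('rack');comps(grey,370,180,505,245,.07,500)
print('plate');comps(hsv[...,1]<70,180,170,275,295,.075,500)
# depth of red tops and plane heights
R=V[:3,:3];t=V[:3,3]
def W(u,v):
    c=np.linalg.inv(K)@np.array([u,v,1.])*d[v,u]; return (R.T@(c-t)).round(3)
for p in [(443,209),(403,211),(482,195),(439,150),(418,257),(470,262),(245,240),(219,265),(420,225),(219,258)]: print(p,W(*p))
a=cv2.resize(rgb[175:295,180:290],None,fx=5,fy=5,interpolation=cv2.INTER_CUBIC); cv2.imwrite('pics/plate.png',a[:,:,::-1])
a=cv2.resize(rgb[140:280,370:510],None,fx=4,fy=4,interpolation=cv2.INTER_CUBIC); cv2.imwrite('pics/rack.png',a[:,:,::-1])
```

```text
0.019
tools
348.0 (402.0, 211.0) [20. 20.] 90.0 [ 0.5539 -0.118   0.115 ]
405.5 (440.8, 209.5) [20.5 25.2] 56.3 [ 0.5554 -0.1869  0.115 ]
443.5 (477.5, 206.9) [41.1 17.5] 85.2 [ 0.5587 -0.252   0.115 ]
rack
3750.0 (437.2, 210.8) [ 41.1 113.1] 84.6 [ 0.5585 -0.1908  0.07  ]
plate
7568.5 (236.3, 231.7) [99.1 86.6] 79.3 [0.5256 0.1851 0.075 ]
(443, 209) [ 0.556 -0.19   0.119]
(403, 211) [ 0.554 -0.12   0.115]
(482, 195) [ 0.58  -0.261  0.118]
(439, 150) [ 0.666 -0.192  0.105]
(418, 257) [ 0.472 -0.145  0.102]
(470, 262) [ 0.462 -0.235  0.107]
(245, 240) [0.51  0.169 0.073]
(219, 265) [0.466 0.232 0.009]
(420, 225) [ 0.533 -0.158  0.069]
(219, 258) [0.478 0.223 0.048]
```

View pics/plate.png

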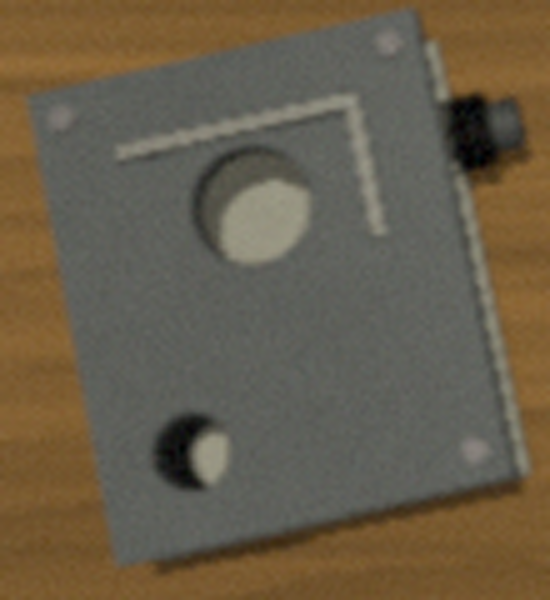

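View pics/rack.png

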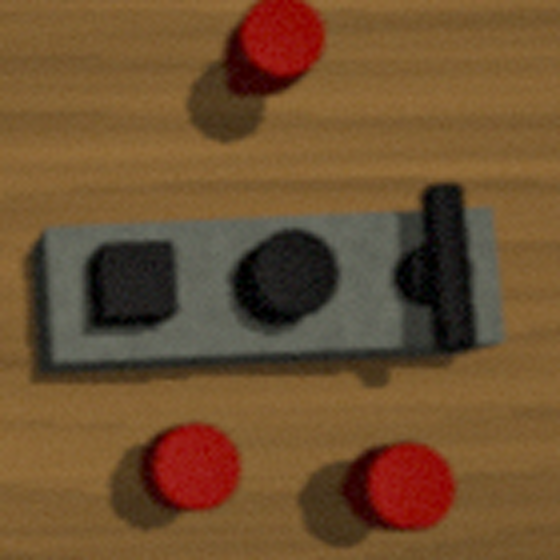

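Candidates for the pin in the top view:
- Round black knob at (443,208), in the middle rack hole.
- Square black block at (402,211).
- T-handle at (480,207).
- Red pin-like items at (439,151), (418,257) and (470,262).

The round black knob standing in the rack is the one described, and the enlarged crop confirms it. The lock hole is the smaller hole at (218,265), near the plate corner. The light opening is at (230,216).

```bash
python3 - <<'E'
from h import *
_,_,K,V=load('top0')
f=lambda x,y,z:ray(K,V,x,y,z)
print('pin',f(443.5,208,.115).round(4))
P=lambda cx,cy:f(180+(cx-2)/5,175+(cy-2)/5,.075)
c=[P(30,98),P(415,10),P(525,478),P(118,562)]
print([np.linalg.norm(c[i]-c[(i+1)%4]).round(4) for i in range(4)])
C=np.mean(c,0);H=P(192,452);L=P(252,206)
print('center',C,'hole',H,'light',L,np.linalg.norm(L-H))
x=(c[0]-c[3]+c[1]-c[2])[:2]; x/=np.linalg.norm(x); y=np.array([-x[1],x[0]])
print('x',x,'hole from plate',C[:2]-.055*x+.04*y,'hole from light',L[:2]-.085*x+.04*y)
E
python3 -m jog '[[[0.021,-0.058,0],[0,0,-0.18],100],[[0.021,-0.058,0],[0,0,-0.18],100],[[0.021,-0.058,0],[0,0,-0.18],100],[[0.021,-0.058,0],[0,0,-0.18],100],[[0.021,-0.058,0],[0,0,-0.18],80]]'
```

```text
pin [ 0.5579 -0.1918  0.115 ]
[np.float64(0.1488), np.float64(0.1807), np.float64(0.1523), np.float64(0.177)]
center [0.52644101 0.1896192  0.075     ] hole [0.46469979 0.21847684 0.075     ] light [0.55569244 0.19722901 0.075     ] 0.09344052975721508
x [0.97640251 0.21595866] hole from plate [0.46410053 0.21679758] hole from light [0.46405988 0.21792862]
clock: 0.78
position: [0.3837, 0.2653, 0.2471]
ee_rot: [0.639, 0.769, -0.001, -0.002]
ft_force: [1.4, 0.3, 0.8]
grip_width: 0.817
```

```bash
python3 -m jog '[[[0.021,-0.058,0],[0,0,-0.14],70],[[0.021,-0.058,0],[0,0,0],70],[[0.021,-0.058,0],[0,0,0],70],[[0.021,-0.058,0],[0,0,0],70],[[0.021,-0.058,0],[0,0,0],70]]'
python3 -m jog '[[[0.021,-0.058,0],[0,0,0],70],[[0.021,-0.058,0],[0,0,0],70],[[0.015,-0.03,0],[0,0,0],70],[[0,0,0],[0,0,0],70]]'
python3 - <<'E'
from h import *
st(); snap('wrist','w1'); snap('side','s1')
E
```

```text
clock: 1.4
position: [0.4879, -0.0291, 0.2475]
ee_rot: [0.694, 0.72, 0.001, -0.002]
ft_force: [0.5, 0.5, -0.7]
grip_width: 0.702
clock: 1.9
position: [0.5447, -0.183, 0.2473]
ee_rot: [0.696, 0.718, -0.0, -0.001]
ft_force: [0.5, 0.2, 0.1]
grip_width: 0.695
{'clock': 1.9, 'position': [0.5447, -0.183, 0.2473], 'ee_rot': [0.696, 0.718, -0.0002, -0.0011], 'ft_force': [0.5382, 0.1988, 0.0941], 'grip_width': 0.6949, 'joint_pos': [-0.3366, 0.255, 0.6947, 1.6339, -0.1683, 1.3158, 0.4164]}
```

View pics/w1.png

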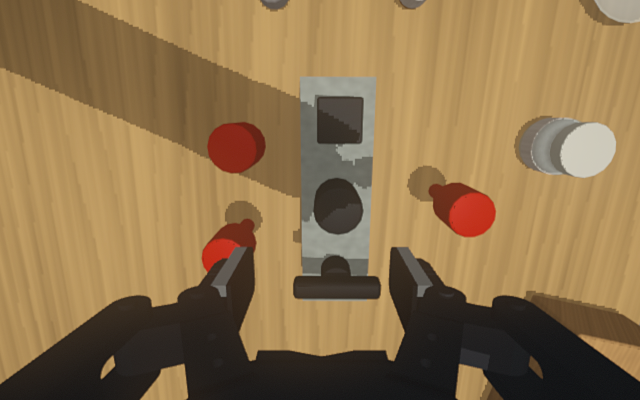

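Run:
```python
from h import *
rgb,d,K,V=load('w1')
g=cv2.cvtColor(rgb,cv2.COLOR_RGB2GRAY)
for thr in(70,85):
  m=np.zeros_like(g);m[165:245,300:375]=(g[165:245,300:375]<thr)
  cs=[c for c in cv2.findContours(m,cv2.RETR_EXTERNAL,cv2.CHAIN_APPROX_NONE)[0] if cv2.contourArea(c)>300]
  for c in cs: print(thr,cv2.boundingRect(c))
a=np.linspace(0,6.28,100)
def bb(p):
  pts=np.array([proj(K,V,[p[0]+.02*np.cos(t),p[1]+.02*np.sin(t),z]) for z in(.07,.115) for t in a]); return pts.min(0).round(1),pts.max(0).round(1)
print(bb((.5579,-.1918)),bb((.5560,-.190)))
# rack side edges at z=.07
hsv=cv2.cvtColor(rgb,cv2.COLOR_RGB2HSV)
for v in(90,160,250):
  row=hsv[v,270:400,1]; w=np.where(row<60)[0]+270; print(v,w.min(),w.max(),ray(K,V,w.min(),v,.07).round(4),ray(K,V,w.max()+1,v,.07).round(4))
a=cv2.resize(rgb[60:310,270:400],None,fx=2.4,fy=2.4); cv2.imwrite('pics/w1c.png',a[:,:,::-1])
```

```text
70 (313, 178, 50, 56)
85 (313, 178, 50, 56)
(array([312.9, 176.7]), array([363.5, 235.7])) (array([310.5, 174.6]), array([361.3, 233.5]))
90 300 375 [ 0.5235 -0.0985  0.07  ] [ 0.5878 -0.0965  0.07  ]
160 301 371 [ 0.5253 -0.1577  0.07  ] [ 0.5886 -0.1557  0.07  ]
250 302 399 [ 0.5276 -0.2439  0.07  ] [ 0.6214 -0.2409  0.07  ]
```

View pics/w1c.png

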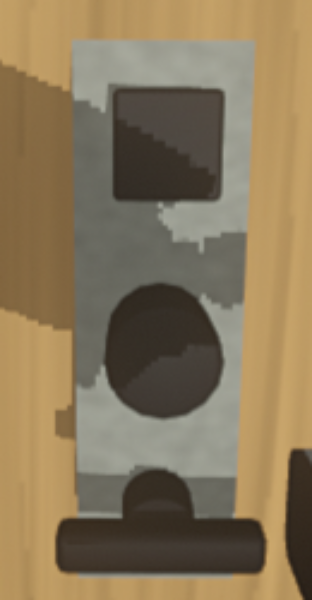

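```bash
python3 -m jog '[[[0.013,-0.009,-0.02],[0,0,0],75],[[0,0,-0.04],[0,0,0],75],[[0,0,-0.02],[0,0,0],75],[[0,0,0],[0,0,0],75]]' 40
python3 -c "
from h import *
st()"
```

```text
clock: 2.5
position: [0.558, -0.1822, 0.166]
ee_rot: [0.692, 0.722, 0.003, -0.003]
ft_force: [-0.6, 0.3, -0.1]
grip_width: 0.752
{'clock': 2.5, 'position': [0.558, -0.1822, 0.166], 'ee_rot': [0.6918, 0.7221, 0.0026, -0.0027], 'ft_force': [-0.6239, 0.3186, -0.1089], 'grip_width': 0.7516, 'joint_pos': [-0.2988, 0.3583, 0.666, 1.7005, -0.2453, 1.1687, 0.4768]}
```

```bash
python3 -m jog '[[[0,-0.010,0],[0,0,0],75],[[0,-0.001,-0.02],[0,0,0],75],[[0,0,0],[0,0,0],75]]'
python3 -c "
from h import *
st()"
```

```text
clock: 2.88
position: [0.5589, -0.1927, 0.1469]
ee_rot: [0.691, 0.723, 0.004, -0.002]
ft_force: [-0.0, -0.4, 0.5]
grip_width: 0.749
{'clock': 2.875, 'position': [0.5589, -0.1927, 0.1469], 'ee_rot': [0.6911, 0.7228, 0.0039, -0.0018], 'ft_force': [-0.0065, -0.4037, 0.4891], 'grip_width': 0.7493, 'joint_pos': [-0.2721, 0.3873, 0.66, 1.7104, -0.268, 1.1338, 0.5117]}
```

```bash
python3 -m jog '[[[-0.001,0.001,-0.02],[-0.008,0.003,0],75],[[0,0,-0.02],[0,0,0],75],[[0,0,-0.009],[0,0,0],75],[[0,0,0],[0,0,0],75]]'
python3 - <<'E'
from h import *
st(); snap('side','s2')
E
```

```text
clock: 3.38
position: [0.5585, -0.1922, 0.0969]
ee_rot: [0.691, 0.723, 0.0, 0.0]
ft_force: [-0.7, -0.1, 0.9]
grip_width: 0.749
{'clock': 3.375, 'position': [0.5585, -0.1922, 0.0969], 'ee_rot': [0.6913, 0.7226, 0.0004, 0.0005], 'ft_force': [-0.6548, -0.0709, 0.9493], 'grip_width': 0.7492, 'joint_pos': [-0.2568, 0.4457, 0.6373, 1.7554, -0.3025, 1.0389, 0.5332]}
```

View pics/s2.png

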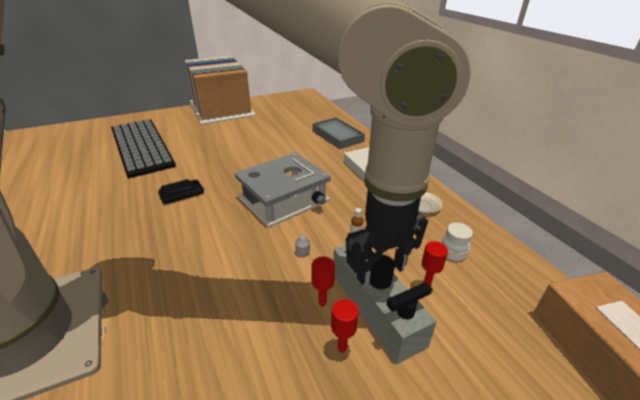

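The fingers straddle the round knob at (382,270), and nothing else is touched. Next I close the gripper.

```bash
python3 -m jog '[[[0,0,0],[0,0,0],30],[[0,0,0],[0,0,0],30],[[0,0,0],[0,0,0],30],[[0,0,0],[0,0,0],30],[[0,0,0],[0,0,0],30]]' 50
python3 -c "
from h import *
st()"
```

```text
clock: 4.05
position: [0.5595, -0.1925, 0.0988]
ee_rot: [0.691, 0.723, 0.001, 0.002]
ft_force: [-0.4, -0.1, -1.6]
grip_width: 0.456
{'clock': 4.05, 'position': [0.5595, -0.1925, 0.0988], 'ee_rot': [0.6913, 0.7226, 0.0012, 0.0016], 'ft_force': [-0.393, -0.1456, -1.5536], 'grip_width': 0.4559, 'joint_pos': [-0.257, 0.4435, 0.6382, 1.7536, -0.3021, 1.0399, 0.5329]}
```

```bash
python3 -m jog '[[[0,0,0.015],[0,0,0],30],[[0,0,0.02],[0,0,0],30],[[0,0,0.02],[0,0,0],30]]' 60
python3 -m jog '[[[0,0,0.03],[0,0,0],30],[[0,0,0.03],[0,0,0],30],[[0,0,0.03],[0,0,0],30],[[0,0,0],[0,0,0],30]]'
python3 - <<'E'
from h import *
st(); snap('side','s3'); snap('wrist','w3')
E
```

```text
clock: 4.42
position: [0.5586, -0.1926, 0.1559]
ee_rot: [0.691, 0.722, 0.0, 0.001]
ft_force: [1.1, 0.6, -1.1]
grip_width: 0.454
clock: 4.92
position: [0.559, -0.1937, 0.2546]
ee_rot: [0.692, 0.722, 0.002, 0.003]
ft_force: [0.1, 0.9, -2.5]
grip_width: 0.456
{'clock': 4.925, 'position': [0.559, -0.1937, 0.2546], 'ee_rot': [0.692, 0.7219, 0.0021, 0.0031], 'ft_force': [0.0918, 0.9054, -2.4983], 'grip_width': 0.4559, 'joint_pos': [-0.3141, 0.2879, 0.7002, 1.5868, -0.191, 1.3289, 0.4527]}
```

View pics/s3.png

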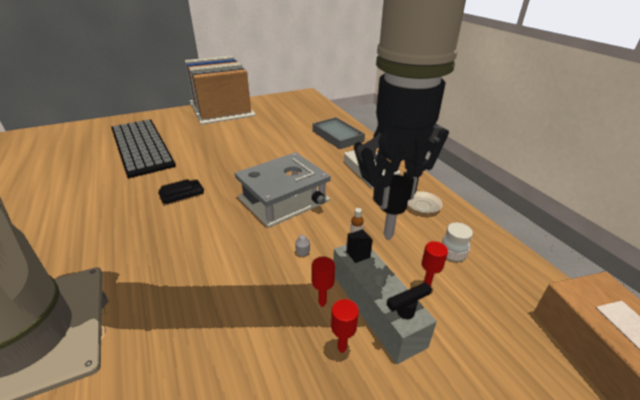

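View pics/w3.png

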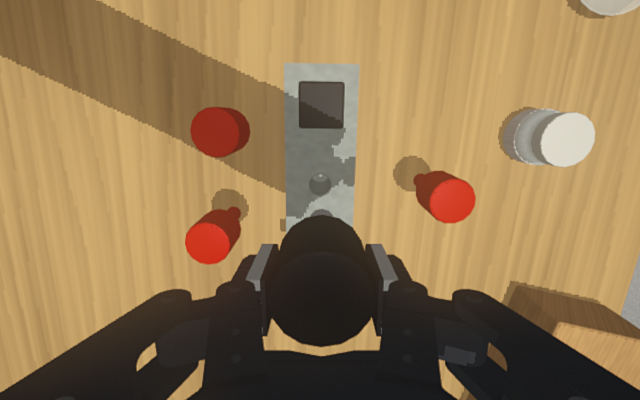

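Run:
```python
from h import *
rgb,d,K,V=load('w3')
print('hole',proj(K,V,[.5577,-.1918,.07]),'tip',proj(K,V,[.559,-.193,.2546-.088]),'Tdrv',proj(K,V,[.5577,-.262,.115]))
a=cv2.resize(rgb[150:360,240:400],None,fx=2.8,fy=2.8); cv2.imwrite('pics/w3c.png',a[:,:,::-1])
rgb,d,K,V=load('s3')
for z in(.2546-.028,.2546-.088,.2546+.017): print('side',proj(K,V,[.559,-.193,z]))
a=cv2.resize(rgb[120:270,330:470],None,fx=4,fy=4); cv2.imwrite('pics/s3c.png',a[:,:,::-1])
```

```text
hole [319.61106693 184.82139531] tip [321.69132045 217.10906182] Tdrv [316.26064773 276.33363647]
side [392.96241042 206.36997571]
side [388.01248311 237.72244061]
side [397.1302725  179.97105278]
```

View pics/w3c.png

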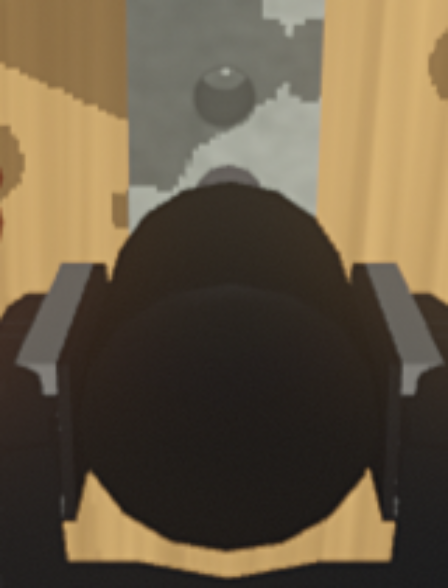

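View pics/s3c.png

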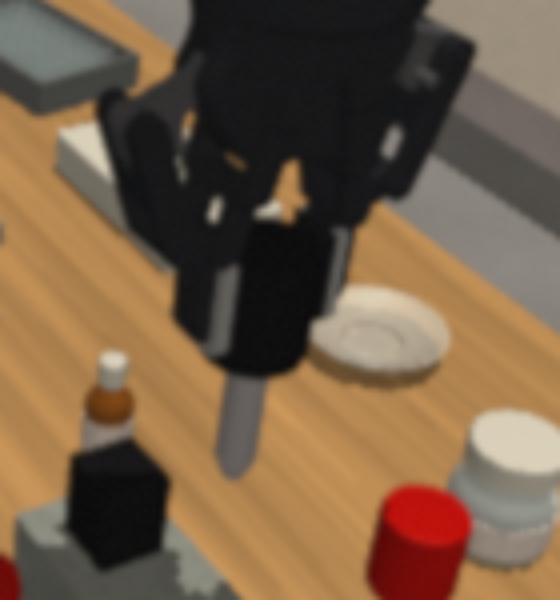

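```bash
python3 -m jog '[[[-0.012,0.03,0],[0,0,0],30],[[-0.012,0.05,0],[0,0,0],30],[[-0.012,0.05,0],[0,0,0],30],[[-0.012,0.05,0],[0,0,0],30],[[-0.012,0.05,0],[0,0,0],30]]'
python3 -m jog '[[[-0.012,0.05,0],[0,0,0],30],[[-0.012,0.05,0],[0,0,0],30],[[-0.008,0.04,0],[0,0,0],30],[[0,0.02,0],[0,0,0],30],[[0,0,0],[0,0,0],30]]'
python3 - <<'E'
from h import *
st(); snap('side','s4'); snap('wrist','w4')
E
```

```text
clock: 5.65
position: [0.4925, 0.039, 0.2469]
ee_rot: [0.695, 0.719, -0.003, -0.0]
ft_force: [1.1, 0.0, -1.2]
grip_width: 0.452
clock: 6.28
position: [0.4551, 0.2063, 0.2425]
ee_rot: [0.692, 0.721, -0.007, -0.001]
ft_force: [-0.3, -1.2, -2.0]
grip_width: 0.453
{'clock': 6.275, 'position': [0.4551, 0.2063, 0.2425], 'ee_rot': [0.6924, 0.7215, -0.0066, -0.0013], 'ft_force': [-0.3004, -1.2481, -1.9743], 'grip_width': 0.4528, 'joint_pos': [-0.8695, 0.06, 0.3683, 1.8044, -0.0208, 1.2947, -0.4547]}
```

View pics/w4.png

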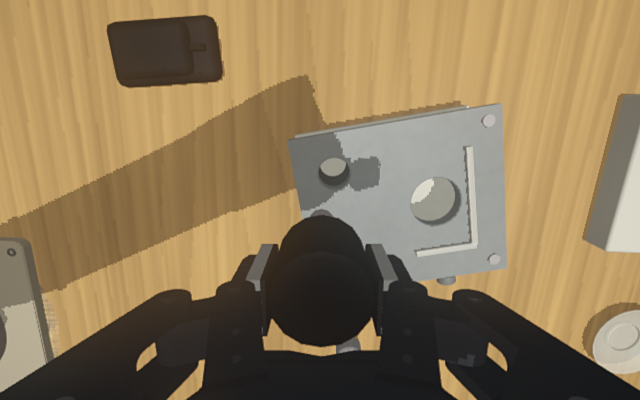

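View pics/s4.png

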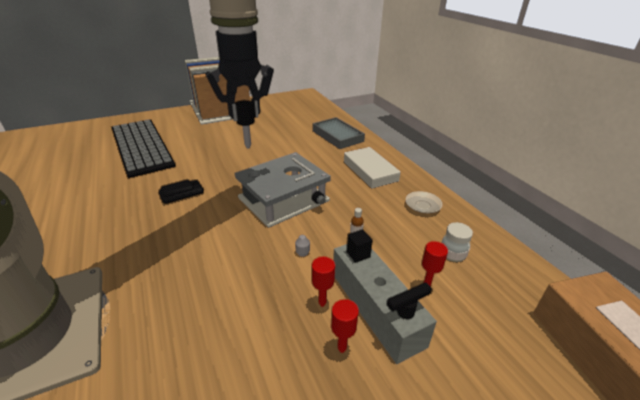

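Run:
```python
from h import *
rgb,d,K,V=load('w4')
print('pred hole',proj(K,V,[.4643,.2178,.075]), 'pred tip', proj(K,V,[.4551,.2063,.2425-.088]))
u0,v0=300,140
a=cv2.resize(rgb[v0:v0+100,u0:u0+100],None,fx=6,fy=6,interpolation=cv2.INTER_CUBIC); cv2.imwrite('pics/w4c.png',a[:,:,::-1])
for p in [(334,170)]: print(ray(K,V,*p,.075))
a=np.linspace(0,6.28,60)
pts=np.array([proj(K,V,[.4643+.014*np.cos(t),.2178+.014*np.sin(t),.075]) for t in a]);print((pts.min(0)-[u0,v0])*6,(pts.max(0)-[u0,v0])*6)
```

```text
pred hole [334.5011104  175.26863184] pred tip [322.84625202 214.35197948]
[0.46363238 0.22241727 0.075     ]
[110.77854394 115.44799915] [303.27193438 305.32796838]
```

View pics/w4c.png

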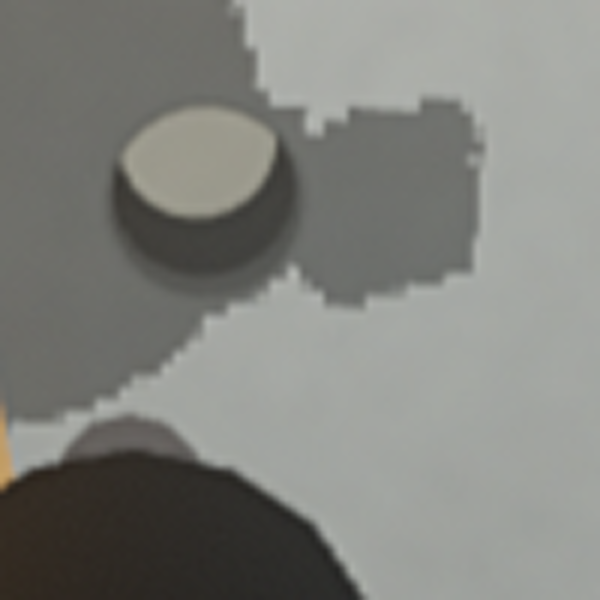

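```bash
python3 -m jog '[[[0.009,0.012,-0.01],[0.008,-0.011,0],30],[[0,0,-0.015],[0,0,0],30],[[0,0,-0.015],[0,0,0],30],[[0,0,0],[0,0,0],30]]'
python3 - <<'E'
from h import *
st()
E
```

```text
clock: 6.88
position: [0.466, 0.2132, 0.1989]
ee_rot: [0.696, 0.718, -0.0, 0.0]
ft_force: [-0.0, 0.9, -0.6]
grip_width: 0.454
{'clock': 6.875, 'position': [0.466, 0.2132, 0.1989], 'ee_rot': [0.6955, 0.7185, -0.0003, 0.0003], 'ft_force': [-0.0219, 0.9193, -0.6284], 'grip_width': 0.4541, 'joint_pos': [-0.8623, 0.1166, 0.3705, 1.8423, -0.0446, 1.1913, -0.4451]}
```

```bash
python3 -m jog '[[[-0.002,0.006,0],[0,0,0],30],[[0,0,-0.012],[0,0,0],30],[[0,0,0],[0,0,0],30]]'
python3 - <<'E'
from h import *
st(); snap('side','s5'); snap('wrist','w5'); snap('top','t5')
rgb,d,K,V=load('s5'); print(proj(K,V,[.464,.219,.075]))
u,v=proj(K,V,[.464,.219,.075]).astype(int)
a=cv2.resize(rgb[v-60:v+30,u-50:u+70],None,fx=6,fy=6,interpolation=cv2.INTER_CUBIC); cv2.imwrite('pics/s5c.png',a[:,:,::-1]); print(u-50,v-60)
E
```

```text
clock: 7.25
position: [0.464, 0.2198, 0.1865]
ee_rot: [0.695, 0.719, 0.0, 0.0]
ft_force: [-0.4, 1.0, -1.0]
grip_width: 0.455
{'clock': 7.25, 'position': [0.464, 0.2198, 0.1865], 'ee_rot': [0.6955, 0.7185, 0.0001, 0.0003], 'ft_force': [-0.4309, 0.9739, -0.9528], 'grip_width': 0.4545, 'joint_pos': [-0.8682, 0.1301, 0.3648, 1.8555, -0.0498, 1.1647, -0.454]}
[254.5399204  173.68460961]
204 113
```

View pics/s5c.png

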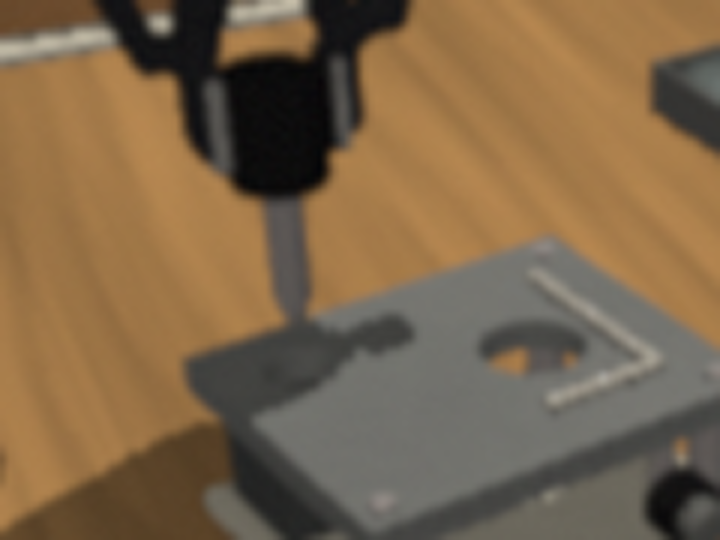

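View pics/w5.png

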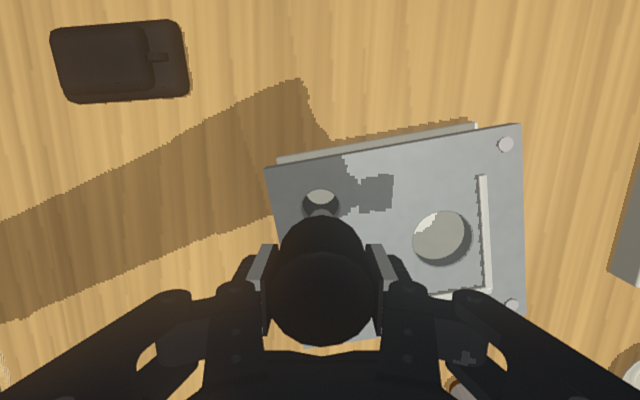

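Run:
```python
from h import *
rgb,d,K,V=load('side0')
a=cv2.resize(rgb[113:203,204:324],None,fx=6,fy=6,interpolation=cv2.INTER_CUBIC); cv2.imwrite('pics/s0c.png',a[:,:,::-1])
f=lambda x,y,z:ray(K,V,204+(x-2.5)/6,113+(y-2.5)/6,z).round(4)
print('tip',f(294,320,.0977)); print('tip pred',(proj(K,V,[.464,.2198,.0977])-[204,113])*6+2.5,'hole pred',(proj(K,V,[.464,.219,.075])-[204,113])*6+2.5)
rgb,d,K,V=load('w5')
print('tip pred',proj(K,V,[.464,.2198,.0977]),'hole',proj(K,V,[.464,.219,.075]))
pts=np.array([proj(K,V,[.464+.014*np.cos(t),.219+.014*np.sin(t),.075]) for t in np.linspace(0,6.28,60)]);print((pts.min(0)-[280,170])*6,(pts.max(0)-[280,170])*6)
a=cv2.resize(rgb[170:250,280:380],None,fx=6,fy=6,interpolation=cv2.INTER_CUBIC); cv2.imwrite('pics/w5c.png',a[:,:,::-1])
```

```text
tip [0.4612 0.2183 0.0977]
tip pred [299.73766369 316.7481934 ] hole pred [305.73952239 366.60765764]
tip pred [320.92062468 216.74655072] hole [320.85866421 208.57970508]
[129.55646027 118.51698664] [360.65771527 341.04467984]
```

View pics/s0c.png

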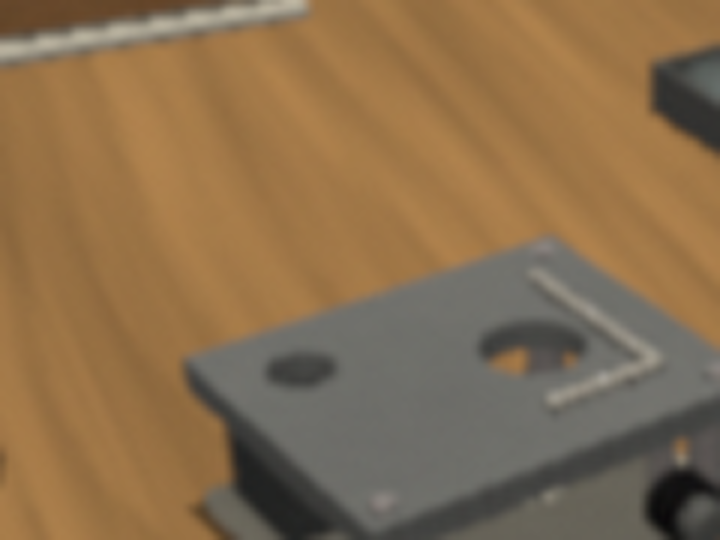

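View pics/w5c.png

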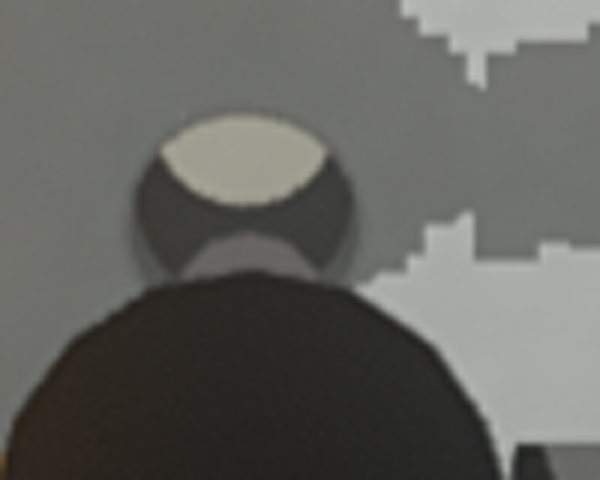

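Relative to the views, the tip is over the hole. The side-view offset is the same for tip and hole, and the wrist view shows the tip centred to within about 1 mm. I'll descend in small steps.

```bash
python3 -m jog '[[[0,0,-0.014],[0,0,0],30],[[0,0,-0.014],[0,0,0],30],[[0,0,-0.008],[0,0,0],30],[[0,0,0],[0,0,0],30]]'
python3 - <<'E'
from h import *
st()
E
```

```text
clock: 7.9
position: [0.4643, 0.2197, 0.1488]
ee_rot: [0.696, 0.718, 0.001, 0.0]
ft_force: [-0.2, 0.2, -0.8]
grip_width: 0.45
{'clock': 7.9, 'position': [0.4643, 0.2197, 0.1488], 'ee_rot': [0.6956, 0.7184, 0.0006, 0.0004], 'ft_force': [-0.1676, 0.1721, -0.8086], 'grip_width': 0.4502, 'joint_pos': [-0.8614, 0.1711, 0.363, 1.8974, -0.068, 1.0836, -0.4392]}
```

```bash
python3 -m jog '[[[0,0,-0.012],[0,0,0],30],[[0,0,-0.012],[0,0,0],30],[[0,0,-0.010],[0,0,0],30],[[0,0,0],[0,0,0],30]]'
python3 - <<'E'
from h import *
st(); snap('side','s6')
rgb,d,K,V=load('s6')
a=cv2.resize(rgb[113:203,204:324],None,fx=6,fy=6,interpolation=cv2.INTER_CUBIC); cv2.imwrite('pics/s6c.png',a[:,:,::-1])
E
```

```text
clock: 8.4
position: [0.4643, 0.2197, 0.1123]
ee_rot: [0.696, 0.718, 0.001, 0.0]
ft_force: [0.1, 0.6, -1.7]
grip_width: 0.451
{'clock': 8.4, 'position': [0.4643, 0.2197, 0.1123], 'ee_rot': [0.6956, 0.7184, 0.0006, 0.0004], 'ft_force': [0.0881, 0.5587, -1.6724], 'grip_width': 0.4507, 'joint_pos': [-0.8535, 0.2175, 0.3589, 1.9316, -0.0893, 1.0063, -0.4223]}
```

View pics/s6c.png

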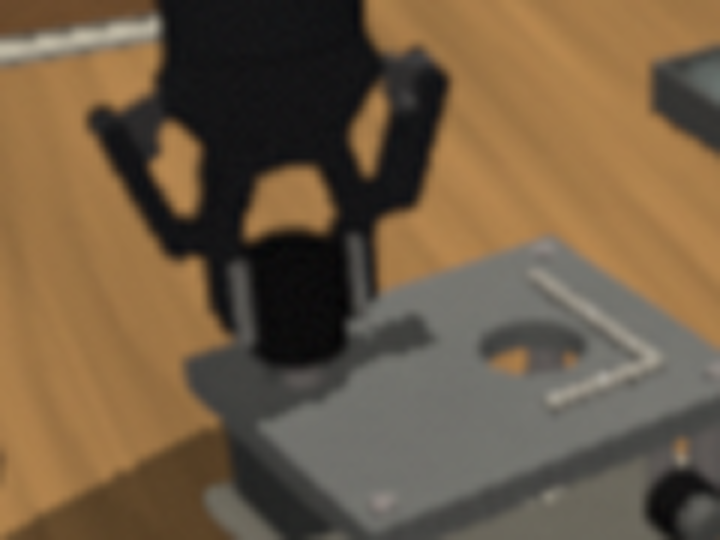

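The rod is in the hole, with about 8 mm of gap left under the knob. I'll lower to contact in 2 mm steps and watch the force.

```bash
python3 -m jog '[[[0,0,-0.003],[0,0,0],30],[[0,0,-0.002],[0,0,0],30],[[0,0,0],[0,0,0],30]]'
python3 -m jog '[[[0,0,-0.002],[0,0,0],30],[[0,0,0],[0,0,0],30]]'
```

```text
clock: 8.82
position: [0.4651, 0.2201, 0.1083]
ee_rot: [0.696, 0.718, 0.002, 0.001]
ft_force: [0.0, 0.5, -1.5]
grip_width: 0.453
clock: 9.07
position: [0.4652, 0.2202, 0.1064]
ee_rot: [0.696, 0.718, 0.002, 0.001]
ft_force: [-0.2, -0.6, -2.0]
grip_width: 0.457
```

```bash
python3 -m jog '[[[0,0,-0.002],[0,0,0],30],[[0,0,0],[0,0,0],30]]'
python3 -m jog '[[[0,0,-0.0015],[0,0,0],30],[[0,0,0],[0,0,0],30]]'
```

```text
clock: 9.32
position: [0.4652, 0.2203, 0.1043]
ee_rot: [0.696, 0.718, 0.002, 0.001]
ft_force: [0.1, 0.3, -2.0]
grip_width: 0.455
clock: 9.57
position: [0.4655, 0.2204, 0.1034]
ee_rot: [0.696, 0.718, 0.002, 0.001]
ft_force: [0.2, -1.0, -0.7]
grip_width: 0.451
```

```bash
python3 -m jog '[[[0,0,-0.0015],[0,0,0],30],[[0,0,0],[0,0,0],30]]'
python3 -m jog '[[[0,0,-0.001],[0,0,0],30],[[0,0,0],[0,0,0],30]]'
```

```text
clock: 9.82
position: [0.4658, 0.2206, 0.1035]
ee_rot: [0.696, 0.718, 0.003, 0.0]
ft_force: [0.1, 0.3, -1.6]
grip_width: 0.452
clock: 10.07
position: [0.4659, 0.2207, 0.1034]
ee_rot: [0.696, 0.718, 0.003, 0.0]
ft_force: [-1.3, -0.6, 0.1]
grip_width: 0.45
```

```bash
python3 -m jog '[[[0,0,-0.003],[0,0,0],30],[[0,0,0],[0,0,0],30]]'
python3 - <<'E'
from h import *
st(); snap('side','s7')
rgb,d,K,V=load('s7')
a=cv2.resize(rgb[113:203,204:324],None,fx=6,fy=6,interpolation=cv2.INTER_CUBIC); cv2.imwrite('pics/s7c.png',a[:,:,::-1])
E
```

```text
clock: 10.32
position: [0.4663, 0.221, 0.1036]
ee_rot: [0.696, 0.718, 0.004, -0.001]
ft_force: [0.1, -0.4, -2.3]
grip_width: 0.452
{'clock': 10.325, 'position': [0.4663, 0.221, 0.1036], 'ee_rot': [0.6958, 0.7182, 0.0035, -0.0005], 'ft_force': [0.057, -0.407, -2.2976], 'grip_width': 0.452, 'joint_pos': [-0.8488, 0.2313, 0.3572, 1.9368, -0.1001, 0.9835, -0.4136]}
```

View pics/s7c.png

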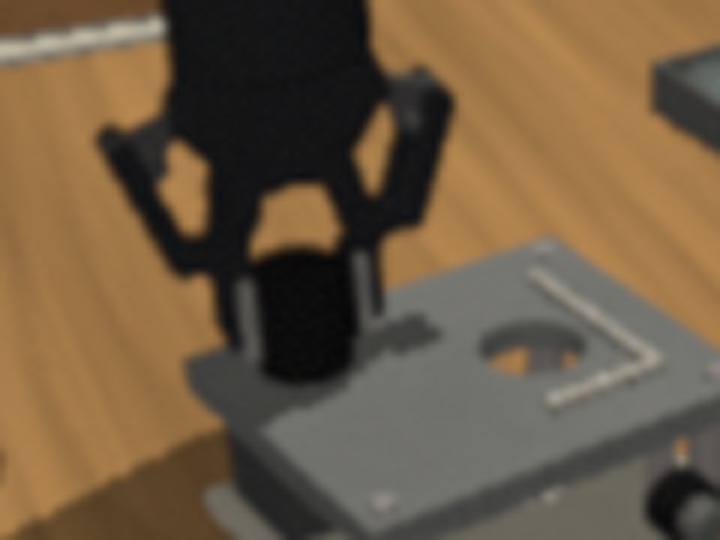

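The knob sits on the plate: a further 3 mm command gave no descent, and the height matches the 103.8 mm I predicted. I'll release now.

```bash
python3 -m jog '[[[0,0,0],[0,0,0],55],[[0,0,0],[0,0,0],65],[[0,0,0],[0,0,0],75],[[0,0,0],[0,0,0],75]]' 20
python3 -m jog '[[[0,0,0.01],[0,0,0],75],[[0,0,0.02],[0,0,0],75],[[0,0,0.03],[0,0,0],75],[[0,0,0.04],[0,0,0],75],[[0,0,0.04],[0,0,0],75]]'
python3 - <<'E'
from h import *
st(); snap('side','s8'); snap('wrist','w8')
rgb,d,K,V=load('s8')
a=cv2.resize(rgb[113:203,204:324],None,fx=6,fy=6,interpolation=cv2.INTER_CUBIC); cv2.imwrite('pics/s8c.png',a[:,:,::-1])
E
```

```text
clock: 10.88
position: [0.4662, 0.221, 0.1024]
ee_rot: [0.696, 0.718, 0.003, -0.0]
ft_force: [0.1, 0.1, 0.9]
grip_width: 0.751
clock: 11.5
position: [0.4646, 0.2197, 0.2463]
ee_rot: [0.696, 0.718, 0.001, -0.0]
ft_force: [0.3, 1.1, 1.1]
grip_width: 0.746
{'clock': 11.5, 'position': [0.4646, 0.2197, 0.2463], 'ee_rot': [0.696, 0.7181, 0.0009, -0.0005], 'ft_force': [0.264, 1.0831, 1.0723], 'grip_width': 0.7458, 'joint_pos': [-0.877, 0.0804, 0.3688, 1.7763, -0.0316, 1.289, -0.4692]}
```

View pics/s8c.png

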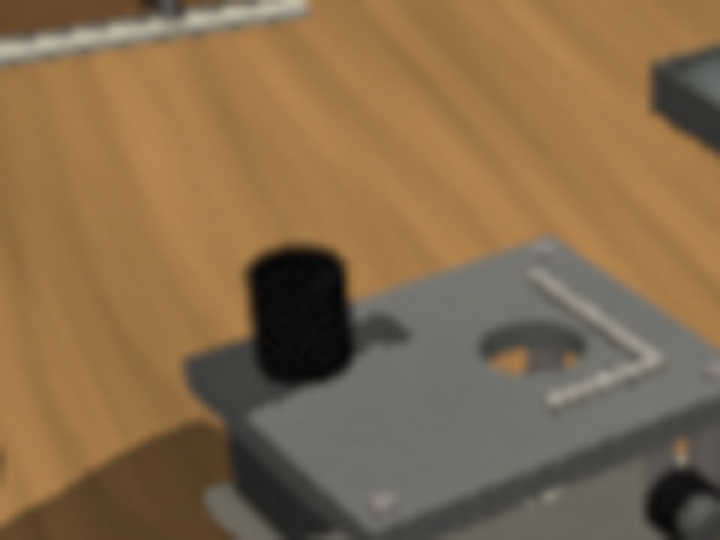

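View pics/w8.png

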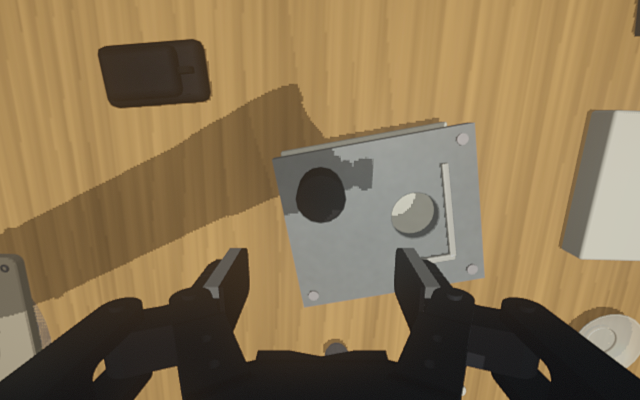

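View pics/s8.png

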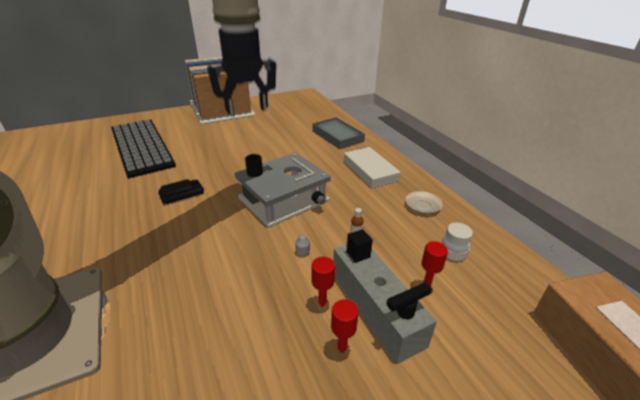

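The knob sits upright and flush on the plate over the lock hole, at (254,165) in the side view. The square and T tools are still in the rack, the red pins stand undisturbed, and the gripper is well clear.

```bash
python3 -c "
from workcell import manip
print(manip.hand_in())"
```

```text
the job is handed in; nothing more can be done
None
```

The transit pin is in the lock hole with its knob resting on the stage plate, and the job was handed in at 11.5 s of the 43 s allowed.

- **What I did:** I took the pin (round black knob, middle rack hole) by the knob and lifted it straight out of the rack. I carried it over the plate, guided the rod into the hole in small steps while still holding it, and let go only once it was seated.
- **Seating:** the descent stopped at a gripper height of 103.4–103.6 mm, against 103.8 mm predicted, and a further 3 mm command gave no movement. The force readings stayed within about 2.5 N and showed no clear rise at contact. I therefore judged the contact by the stalled height and the side view, not by force.
- **Final views:** the side and wrist pictures show the pin upright and flush on the plate, with the light opening free. The square gauge and T-driver are still in the rack, the red pins have not moved, and the gripper is clear at 0.246 m.
- **Small disagreement:** the cameras differed by about 1–2 mm on the hole's position, well within the 6 mm clearance around the rod.

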